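# Fetch the wax tin from behind the frit jars

## Task

The yellow wax tin stands in the back of the wooden rack, behind two glass jars. Stand both jars upright in the shallow steel tray to clear the way, then set the tin flat in the middle of the wax warmer's round plate, and only after that put each jar back, upright, on the spot in the rack where it stood at the start. Do not tip anything over or drop it in from a height, and leave the loose tape roll and the brass mould where they are.

Things in the scene. Friction and masses are not known exactly. Their poses are not given: they have to be found in the camera images.
- black_lid_jar: closed round glass jar with a black lid and blue contents, 60 mm diameter, 78 mm high (the taller of the two in the rack), 0.21 kg; origin at the centre of its underside, z up along its axis. Starts in one of the rack's two front bays; which one varies
- cream_lid_jar: closed round glass jar with a cream lid and amber contents, 53 mm diameter, 63 mm high (the smaller of the two in the rack), 0.19 kg; origin at the centre of its underside, z up along its axis. Starts in the rack's other front bay
- wax_tin: flat round yellow tin, press-fit lid that stays on, 66 mm diameter, 26 mm high, 0.11 kg; origin at the centre of its underside, z up. Starts in the rack's rear cell, its rim about 5 mm from both jars
- jar_rack: fixed light-wood rack, 145 (x) by 150 (y) mm; origin at its underside's centre; x axis points from its front to its back (away from the robot); yaw varies. Floor 6 mm thick. Two jar bays at the front, centres x = -32.5, y = +33 and -33 mm, each with a dark 62 mm disc level with the floor; low lips at front and sides, top 14 mm above the table. The tin's cell lies behind the bays
- tin_cell (a point): floor centre of the rack's rear cell, x = +26.5, y = 0 mm in the rack, 6 mm above the table; axes as the rack's. Cheek blocks 76 mm apart, top 28 mm above the table, leave no finger room at the tin's sides: grip the tin along the rack's x, one finger in the emptied bays, one behind, where the rack ends 46 mm from here and two 14 mm high stops leave a gap of 52 mm
- side_tray: fixed shallow steel tray, 112 mm (its x) by 150 mm (its y), floor 3 mm thick, rim 14 mm high, dark liner; origin at the centre of its underside. Both jars fit side by side along its y, e.g. at y = +36 and -36 mm
- wax_warmer: fixed low grey wax warmer, 104 mm square, with a round bare metal plate of 90 mm diameter in the middle whose top is 25 mm above the table; origin at the centre of its underside. It is not hot. It and the tray swap places between starts
- tape_roll: bystander: loose roll of dark grey tape lying flat, 81 mm diameter, 25 mm high, with a hole; origin at the centre of its underside. To be left alone
- optic_mould: bystander: loose brass mould shaped like a small flower pot, 65 mm diameter, 72 mm high; origin at the centre of its underside. To be left alone

How it is judged:
On the way, in this order (a step that is already met when the one before it is completed fails the run):
1. both jars stand upright and released in the side tray, the wax tin still in the rack (x of black_lid_jar in the frame of side_tray between -0.035 and 0.035 m and y of black_lid_jar in the frame of side_tray between -0.07 and 0.07 m and z of each of black_lid_jar, cream_lid_jar in the frame of side_tray below 0.01 m and angle between each of black_lid_jar, cream_lid_jar's own z axis and vertical below 0.12 rad and x of cream_lid_jar in the frame of side_tray between -0.035 and 0.035 m and y of cream_lid_jar in the frame of side_tray between -0.07 and 0.07 m and linear speed of each of black_lid_jar, cream_lid_jar, wax_tin below 0.03 m/s and contact force between the fingers and black_lid_jar below 0.1 N and contact force between the fingers and cream_lid_jar below 0.1 N and contact force between the fingers and wax_tin below 0.1 N and distance of wax_tin from where it was at the start of the episode below 0.03 m), for 0.2 s.
2. the wax tin lies flat and released in the middle of the warmer's plate, both jars still in the tray (x of black_lid_jar in the frame of side_tray between -0.035 and 0.035 m and y of black_lid_jar in the frame of side_tray between -0.07 and 0.07 m and z of each of black_lid_jar, cream_lid_jar in the frame of side_tray below 0.01 m and angle between each of black_lid_jar, cream_lid_jar, wax_tin's own z axis and vertical below 0.12 rad and x of cream_lid_jar in the frame of side_tray between -0.035 and 0.035 m and y of cream_lid_jar in the frame of side_tray between -0.07 and 0.07 m and horizontal distance between wax_tin and wax_warmer below 0.015 m and z of wax_tin in the frame of wax_warmer between 0.02 and 0.03 m and linear speed of each of black_lid_jar, cream_lid_jar, wax_tin below 0.03 m/s and contact force between the fingers and black_lid_jar below 0.1 N and contact force between the fingers and cream_lid_jar below 0.1 N and contact force between the fingers and wax_tin below 0.1 N), for 0.2 s.
At the end, for the whole second after the job is handed in: Each jar stands upright (within 0.1 rad) on the rack within 14 mm of where it stood at the start; the wax tin lies flat on the warmer's plate within 15 mm of its centre; all released and at rest; the tape roll and the mould are within 30 mm of where they were (distance of each of black_lid_jar, cream_lid_jar from where it was at the start of the episode below 0.014 m and angle between each of black_lid_jar, cream_lid_jar's own z axis and vertical below 0.1 rad and horizontal distance between wax_tin and wax_warmer below 0.015 m and z of wax_tin in the frame of wax_warmer between 0.02 and 0.03 m and angle between wax_tin's own z axis and vertical below 0.12 rad and linear speed of each of black_lid_jar, cream_lid_jar, wax_tin below 0.03 m/s and contact force between the fingers and black_lid_jar below 0.1 N and contact force between the fingers and cream_lid_jar below 0.1 N and contact force between the fingers and wax_tin below 0.1 N and distance of each of tape_roll, optic_mould from where it was at the start of the episode below 0.03 m); the robot touches nothing.
It fails at once if a jar or the tin is tipped over (angle between any of black_lid_jar, cream_lid_jar, wax_tin's own z axis and vertical above 0.7 rad).
It fails at once if a jar or the tin is dropped or thrown (falls faster than 0.7 m/s, as from above 25 mm, while not held) ((linear speed of black_lid_jar above 0.7 m/s and contact force between the fingers and black_lid_jar below 0.05 N) or (linear speed of cream_lid_jar above 0.7 m/s and contact force between the fingers and cream_lid_jar below 0.05 N) or (linear speed of wax_tin above 0.7 m/s and contact force between the fingers and wax_tin below 0.05 N)).
It fails at once if the tape roll or the mould is disturbed (distance of any of tape_roll, optic_mould from where it was at the start of the episode above 0.03 m).
It also fails if it takes over 112 s, if anything falls off the work surface, if the arm or the gripper's body presses on something with over 40 N, if the wrist force passes 120 N, or if a joint passes its speed limit or range.

## Robot

A 6-joint arm with a two-finger parallel gripper is mounted at the origin on a cart in front of the work surface, level with it; the furniture and walls round the work are solid. World frame = base frame: x ahead of the robot, y to its left, z up, the work surface at z = 0. Lengths are in m, angles in rad, forces in N, time in s.
With the tool pointing down it reaches from about 0.3 to 0.775 m from the base axis. Payload 14.6 kg.
Tool frame: the origin (TCP) lies on the front face of the gripper's body, between the roots of the fingers; the fingertips stand 97 mm ahead of it and the grasp point (between the pads) lies manip.grasp_offset ahead of it (manip.grasp_offset is the distance from the TCP to the grasp point, in m); z points along the fingers, y is the line along which they close (so a half turn about z gives the same grasp; the last joint's range is limited). The gripper opens to 94 mm and grips with 3 to 60 N. Pads are 16 mm wide; open, the fingers measure 119 mm over their backs; the gripper's body (75 mm by 177 mm) begins 78 mm behind the grasp point.
Start: joints at [1.144, 0.3, 1.521, -0, 1.321, -0.067], TCP at [0.194, 0.515, 0.303] pointing down, gripper open.
Joint ranges: [-3.03, 3.03], [-0.79, 2.21], [0.23, 2.52], [-1.04, 4.18], [0, 3.07], [-2.55, 2.55]. Speed limits (rad/s): [2.22, 2.22, 2.57, 3.14, 3.14, 3.14].

## Interface

Orientations are given as [roll, pitch, yaw] about the fixed x, y, z axes, in that order (R = Rz(yaw) Ry(pitch) Rx(roll)).
In Python, from cell import manip gives the robot as it stands. The module is installed in compiled form; this text tells all that it offers.
- The arm moves only by the tool send_rows, never from a script. Its arguments are lists of equal length, an entry for each row: "dp": the shift along the tool's x, y, z scaled (see below), a list of three; "angular": the turn, a rotation vector about the tool's x, y, z scaled (see below), a list of three; "jaw": the finger opening in mm, from 0 to 94. A call has 1 to 20 rows; each row shifts and turns the commanded pose from where the row before left it, along the tool's axes as they then stand; what a row does not reach is not made up. The controller multiplies each number of a shift by 30 mm and each number of a turn by 8 degrees. A row lasts 1/8 s, in which the tool goes at most 62.5 mm and 10.7 degrees, less where a joint would pass 70% of its speed; a pose out of reach is approached as far as the arm can. A call with a number of a shift or a turn outside -1 to 1 is refused whole. A call with a gripper value outside its range is refused whole. The fingers move at their own pace and stop on an object; "newtons" is the grip in N (left out, the last holds). Time passes only in rows, so rows that do not move let the fingers close. It gives the time, the measured TCP pose, the force, the opening and the grip force at its end, in the units of the state.
- manip.get_state(): the state, without advancing time (a new reading comes with each control period).
- manip.snapshot(name): name is "side" or "top" or "wrist"; returns a dict with "pixels" (480x640x3 uint8, red, green, blue), "vertical_fov" (degrees; the focal length in pixels is half the picture's height over the tangent of half this angle, whatever the lens; pixels are square), "cx", "cy" (the principal point, pixels), "D" ([k1, k2, p1, p2, k3] as OpenCV has them; the pictures are not rectified), "R" (3x3) and "t" (3): a world point X has camera coordinates R X + t; the wrist camera has in their place "tool_from_camera" (4x4, takes a point from camera to tool coordinates, whose origin is the TCP and whose axes are the flange's). Camera axes: x right, y down, z forward; pixel columns grow to the right and rows downward; lengths in m; the calibration is good to about 2 mm. A picture is of the moment at which its call begins: read the wrist's pose just before it. There is no depth.
- manip.sign_off(): hands the job in; it is judged then, once.
Trained networks look in a picture, given as the dict that the camera call returned (one of the last four; its "shot" number tells which), for a name from the list of things; names that differ only in an ending like _2 or _b are one class to them, and where a whole thing is asked for, a point or a joint stands for the part that bears it (a point fixed in the world has none). Each returns a list of dicts, best first, with "p" (0 to 1); they miss things now and then, are a little off and sometimes report something else, mostly with a low value. They report only what shows in the picture. A call takes as long as a camera call.
- manip.recognise(picture, thing): "rect" ([centre column, centre row, width, height] in pixels, round what is visible of it).
The state is a dict: "time_s": time; "joints": joint angles; "dq": joint speeds; "joint_torque": joint torques, N m; "tool_pos": TCP position; "ee_rot": TCP orientation; "force": force on the tool from outside, world axes, zero at the start; "torque": the same for the moment, N m; "width": opening from 0.0 (shut) to 1.0 (fully open); "grasp_force": force on a finger pad.
Only numpy, scipy, OpenCV 4.12 (cv2) and the standard library are available. Lean on these libraries where they do the work, as an engineer would, in place of code of your own. Each camera call takes 0.05 s, during which the arm holds its last target. There are 200 camera calls.

## Working session

There is one attempt and no reset: what is moved stays moved. The work goes in short steps, Python scripts to look and compute and a tool call to move; the robot and the scene stay as the last step left them, time stands still between calls to the robot, and variables do not carry over. Pictures are saved under pics/ and viewed, at most 14 in all, crops included, and the job is handed in when it is done.

Besides the shell and the picture viewer there is one more tool, called by a JSON object that holds its "fn" and its "kwargs". send_rows: Moves the arm, as the interface text tells. Shifts and turns lie within -1 to 1; 1 stands for 30 mm of shift or 8 degrees of turn. Its arguments: {"type":"object","properties":{"dp":{"type":"array","items":{"type":"array","items":{"type":"number","minimum":-1,"maximum":1}}},"angular":{"type":"array","items":{"type":"array","items":{"type":"number","minimum":-1,"maximum":1}}},"jaw":{"type":"array","items":{"type":"number"}},"newtons":{"type":"number"}},"required":["dp","angular","jaw"]}

```bash
mkdir -p pics; cat > h.py <<'E'
import numpy as np, cv2
from cell import manip
from scipy.spatial.transform import Rotation as Ro
def K(s):
    f=240/np.tan(np.radians(s["vertical_fov"])/2); return np.array([[f,0,s["cx"]],[0,f,s["cy"]],[0,0,1.]])
def snap(n):
    st=manip.get_state(); s=manip.snapshot(n)
    if n=="wrist":
        T=np.eye(4);T[:3,:3]=Ro.from_euler('xyz',st["ee_rot"]).as_matrix();T[:3,3]=st["tool_pos"]
        C=T@np.array(s["tool_from_camera"]); s["R"]=C[:3,:3].T; s["t"]=-C[:3,:3].T@C[:3,3]
    return s
def ray(s,uv,z):
    p=cv2.undistortPoints(np.array(uv,float).reshape(-1,1,2),K(s),np.array(s["D"],float)).reshape(-1,2)
    R=np.array(s["R"]);t=np.array(s["t"]);c=-R.T@t
    d=np.c_[p,np.ones(len(p))]@R
    return c+d*((z-c[2])/d[:,2])[:,None]
def proj(s,X):
    return cv2.projectPoints(np.array(X,float).reshape(-1,1,3),cv2.Rodrigues(np.array(s["R"]))[0],np.array(s["t"],float),K(s),np.array(s["D"],float))[0].reshape(-1,2)
def save(s,n): cv2.imwrite("pics/"+n+".png",s["pixels"][:,:,::-1])
E
python3 - <<'E'
from h import *
print(manip.grasp_offset, manip.get_state())
for c in ("top","side"):
    s=snap(c); save(s,c+"0")
    R=np.array(s["R"]);print(c,-R.T@np.array(s["t"]),R[2],s["vertical_fov"])
    for n,z in dict(black_lid_jar=.084,cream_lid_jar=.069,wax_tin=.032,jar_rack=.006,side_tray=.003,wax_warmer=.025,tape_roll=.025,optic_mould=.072).items():
        for d in manip.recognise(s,n)[:2]:
            r=d["rect"];print(n,round(d["p"],2),np.round(r),ray(s,[r[:2]],z).round(3)[0])
E
```

```text
0.0784 {'time_s': 0.0, 'joints': array([ 1.14440177e+00,  3.00447451e-01,  1.52159054e+00, -1.05314998e-05,
        1.32072126e+00, -6.66356622e-02]), 'dq': array([-0.00107709, -0.00137368,  0.00044144,  0.00022546, -0.00151097,
        0.00032757]), 'joint_torque': array([-2.27492710e-03, -5.31806874e+01, -3.52742136e+01,  7.07335328e-02,
        2.43918621e-02, -1.22786423e-04]), 'tool_pos': array([0.19358337, 0.51463586, 0.30209524]), 'ee_rot': array([-3.14042796e+00, -6.75013129e-05,  2.78183634e+00]), 'force': array([ 0.14778276,  0.39992923, -0.85255394]), 'torque': array([-0.0109491 ,  0.02078971, -0.05456229]), 'grasp_force': 0.0, 'width': 1.0017353540208664}
top [0.36880011 0.22992618 1.17108436] [ 0.12490724  0.0079081  -0.99213691] 49.87720116749674
black_lid_jar 0.96 [320. 204.  28.  32.] [0.567 0.233 0.084]
black_lid_jar 0.28 [346. 192.  23.  27.] [0.594 0.179 0.084]
wax_tin 0.56 [324. 176.  25.  30.] [0.64  0.227 0.032]
jar_rack 0.84 [329. 186.  82.  82.] [0.623 0.213 0.006]
side_tray 0.87 [340. 280.  68.  53.] [0.409 0.185 0.003]
side_tray 0.23 [260. 275.  47.  47.] [0
[... 292 characters left out ...]
4] [ 0.10303647  0.80186454 -0.5885548 ] 47.3160337745121
black_lid_jar 0.86 [359. 237.  29.  44.] [0.567 0.173 0.084]
cream_lid_jar 0.77 [378. 254.  26.  40.] [0.598 0.134 0.069]
cream_lid_jar 0.38 [276. 341.  47.  48.] [ 0.389 -0.08   0.069]
wax_tin 0.82 [391. 246.  23.  26.] [0.644 0.207 0.032]
wax_tin 0.72 [376. 255.  27.  40.] [0.606 0.178 0.032]
jar_rack 0.88 [378. 253.  89.  61.] [0.619 0.216 0.006]
side_tray 0.73 [378. 252.  93.  66.] [0.62  0.226 0.003]
side_tray 0.67 [286. 268.  61.  52.] [0.415 0.191 0.003]
wax_warmer 0.59 [282. 219.  47.  30.] [0.414 0.342 0.025]
tape_roll 0.68 [275. 343.  46.  47.] [ 0.386 -0.043  0.025]
optic_mould 0.97 [320. 189.  28.  34.] [0.506 0.392 0.072]
```

```bash
python3 - <<'E'
import cv2
i=cv2.imread("pics/top0.png")[130:350,170:480]; cv2.imwrite("pics/top0c.png",cv2.resize(i,None,fx=2.5,fy=2.5,interpolation=cv2.INTER_CUBIC))
E
```

```text
(no output)
```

View pics/top0c.png

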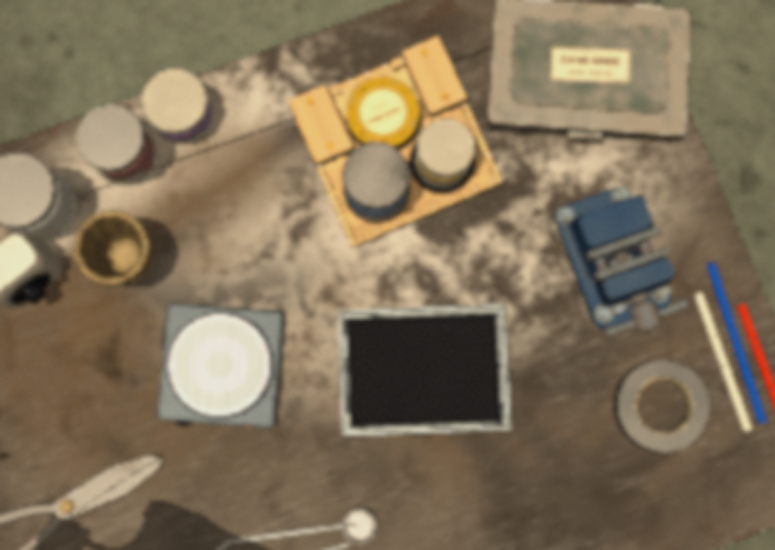

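View pics/side0.png

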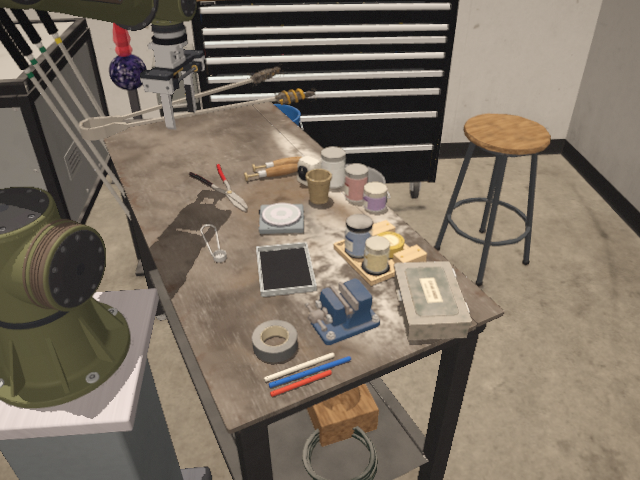

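```bash
cat >> h.py <<'E'
def plan(target,yaw=None):
    """remaining world move in tool units (30 mm) and turn (8 deg)"""
    st=manip.get_state(); R=Ro.from_euler('xyz',st["ee_rot"]).as_matrix()
    if yaw is None: Rt=R
    else: Rt=Ro.from_euler('xyz',[np.pi,0,yaw]).as_matrix()
    rv=Ro.from_matrix(R.T@Rt).as_rotvec(degrees=True)/8
    d=np.array(target)-st["tool_pos"]
    print("turn",rv.round(3),"then shift",(Rt.T@d/.03).round(3),"dworld",d.round(4))
E
python3 - <<'E'
from h import *
s=snap("top")
c=lambda u,v:[170+u/2.5,130+v/2.5]
f=lambda p,z:print(ray(s,[c(*q) for q in p],z).round(3)[:,:2].tolist())
f([(355,243),(502,183)],.014); f([(292,100),(440,37)],.028)
f([(345,312),(505,308),(510,430),(345,434)],.014)
f([(167,306),(283,310),(277,425),(160,418),(219,364)],.025)
f([(383,104)],.032)
w=snap("wrist"); print(np.array(w["tool_from_camera"]).round(3),w["vertical_fov"])
plan([.5,.17,.3],np.radians(113))
E
```

```text
[[0.526, 0.251], [0.584, 0.118]]
[[0.654, 0.311], [0.715, 0.177]]
[[0.463, 0.258], [0.47, 0.115], [0.361, 0.109], [0.355, 0.256]]
[[0.464, 0.417], [0.463, 0.313], [0.361, 0.316], [0.365, 0.419], [0.414, 0.369]]
[[0.651, 0.228]]
[[ 0.    -0.97  -0.244  0.07 ]
 [ 1.    -0.     0.001  0.   ]
 [-0.001 -0.244  0.97  -0.082]
 [ 0.     0.     0.     1.   ]] 69.36205255486848
turn [-0.    -0.     5.798] then shift [-14.569   4.909   0.088] dworld [ 0.3063 -0.3448 -0.0026]
```

{"fn": "send_rows", "kwargs": {"dp": [[0,0,0],[0,0,0],[0,0,0],[0,0,0],[0,0,0],[0,0,0],[0,0,0]], "angular": [[0,0,0.9],[0,0,0.9],[0,0,0.9],[0,0,0.9],[0,0,0.9],[0,0,0.9],[0,0,0.25]], "jaw": [94,94,94,94,94,94,94]}}

```text
time_s: 1.88
tool_pos: [0.1936, 0.5148, 0.3026]
ee_rot: [-3.142, 0.0, 1.992]
force: [0.2, 0.1, -0.1]
width: 1.0
grasp_force: 0.0
```

```bash
python3 -c "
from h import *
plan([.60,.205,.3],np.radians(114.2)); plan([.39,.185,.3]);plan([.414,.369,.3])"
```

```text
turn [-0.     0.    -0.009] then shift [-14.971   8.122   0.088] dworld [ 0.4064 -0.3098 -0.0026]
turn [0. 0. 0.] then shift [-12.708   1.479   0.088] dworld [ 0.1964 -0.3298 -0.0026]
turn [0. 0. 0.] then shift [-7.438  4.717  0.088] dworld [ 0.2204 -0.1458 -0.0026]
```

{"fn": "send_rows", "kwargs": {"dp": [[-0.92,0.3,0],[-0.92,0.3,0],[-0.92,0.3,0],[-0.92,0.3,0],[-0.92,0.3,0],[-0.92,0.3,0],[-0.92,0.3,0],[-0.92,0.3,0],[-0.92,0.3,0],[-0.92,0.3,0],[-0.92,0.3,0],[0,0,0],[0,0,0]], "angular": [[0,0,0],[0,0,0],[0,0,0],[0,0,0],[0,0,0],[0,0,0],[0,0,0],[0,0,0],[0,0,0],[0,0,0],[0,0,0],[0,0,0],[0,0,0]], "jaw": [94,94,94,94,94,94,94,94,94,94,94,94,94]}}

```text
time_s: 3.5
tool_pos: [0.408, 0.2787, 0.3026]
ee_rot: [-3.141, -0.0, 1.994]
force: [-0.4, 0.8, 0.3]
width: 0.999
grasp_force: 0.0
```

```bash
python3 -c "
from h import *
s=snap('wrist'); save(s,'w1'); np.savez('w1.npz',**{k:s[k] for k in ('R','t','D','vertical_fov','cx','cy')})
plan([.60,.205,.3])"
```

```text
turn [0. 0. 0.] then shift [-4.877  4.827  0.089] dworld [ 0.1921 -0.0739 -0.0027]
```

View pics/w1.png

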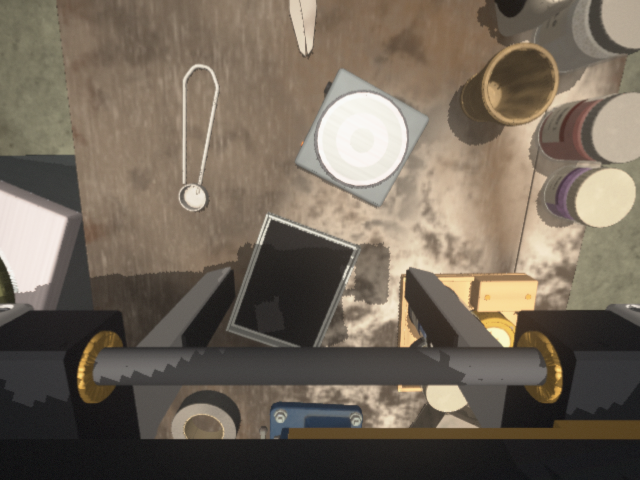

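{"fn": "send_rows", "kwargs": {"dp": [[-0.92,0.6,0],[-0.92,0.6,0],[-0.92,0.6,0],[-0.92,0.6,0],[-0.92,0.6,0],[-0.92,0.6,0],[-0.92,0.6,0],[-0.92,0.6,0],[-0.92,0.6,0],[0,0,0],[0,0,0]], "angular": [[0,0,0],[0,0,0],[0,0,0],[0,0,0],[0,0,0],[0,0,0],[0,0,0],[0,0,0],[0,0,0],[0,0,0],[0,0,0]], "jaw": [94,94,94,94,94,94,94,94,94,94,94]}}

```text
time_s: 4.92
tool_pos: [0.6573, 0.1192, 0.3025]
ee_rot: [-3.141, -0.0, 1.994]
force: [-0.1, 0.2, 0.6]
width: 1.0
grasp_force: 0.0
```

```bash
python3 -c "
from h import *
s=snap('wrist'); save(s,'w2'); np.savez('w2.npz',**{k:s[k] for k in ('R','t','D','vertical_fov','cx','cy')})
for n in ('black_lid_jar','cream_lid_jar','wax_tin','jar_rack'): print(n,[(d['p'],np.round(d['rect'])) for d in manip.recognise(s,n)[:1]])
s=np.load('w1.npz')
print(ray(s,[[362,139]],.025).round(3))
print(ray(s,[[268,215],[359,246],[313,350],[228,327]],.014).round(3)[:,:2].tolist())
print(ray(s,[[345,69],[428,119],[378,206],[296,159]],.022).round(3)[:,:2].tolist())
"
```

```text
black_lid_jar [(0.8, array([287.,  68.,  73.,  90.]))]
cream_lid_jar [(0.8, array([292., 152.,  54.,  62.]))]
wax_tin [(0.66, array([353., 113.,  65.,  76.]))]
jar_rack [(0.89, array([326., 110., 151., 163.]))]
[[0.413 0.371 0.025]]
[[0.356, 0.259], [0.461, 0.268], [0.467, 0.129], [0.364, 0.116]]
[[0.371, 0.423], [0.465, 0.415], [0.459, 0.317], [0.361, 0.326]]
```

View pics/w2.png

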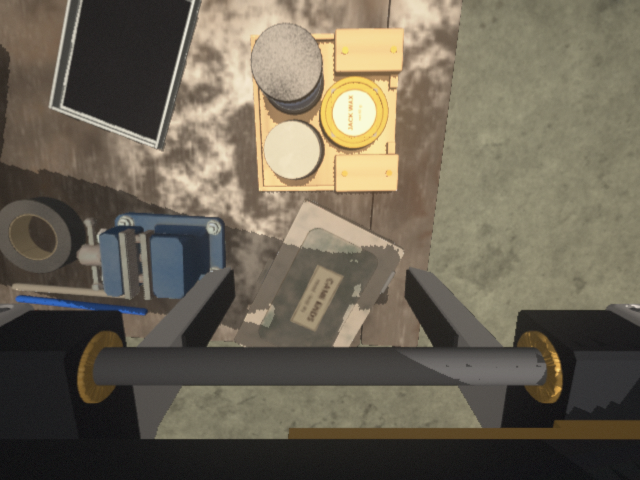

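```bash
python3 -c "
from h import *
s=np.load('w2.npz')
B=ray(s,[[287,61]],.084)[0];C=ray(s,[[294,150.5]],.069)[0];T=ray(s,[[355,112.5]],.031)[0]
print(B,C,T)
print(ray(s,[[252,24],[322,98]],.084),ray(s,[[265,121],[323,180]],.069))
print(ray(s,[[335,29],[403,29],[397,190],[335,191]],.028).round(3)[:,:2].tolist(), ray(s,[[259,191]],.014).round(3))
# fit rack: jars (-32.5,+-33), tin 26.5,0
M=np.array([[-.0325,.033],[-.0325,-.033],[.0265,0]]);P=np.array([B,C,T])[:,:2]
m=M.mean(0);p=P.mean(0);H=(M-m).T@(P-p);a=np.arctan2(H[0,1]-H[1,0],H[0,0]+H[1,1])
Rm=np.array([[np.cos(a),-np.sin(a)],[np.sin(a),np.cos(a)]]);o=p-Rm@m
print('yaw',np.degrees(a),'o',o,'res',((P-o)@Rm-M)*1000)
"
```

```text
[0.57699425 0.23607807 0.084     ] [0.60810107 0.17491078 0.069     ] [0.64514531 0.2305516  0.031     ]
[[0.54219192 0.24899539 0.084     ]
 [0.61350987 0.22251733 0.084     ]] [[0.57553199 0.18731491 0.069     ]
 [0.64201301 0.1619927  0.069     ]]
[[0.597, 0.289], [0.654, 0.314], [0.717, 0.181], [0.66, 0.154]] [[0.587 0.12  0.014]]
yaw 26.209888656659167 o [0.62159405 0.21951479] res [[-0.19879392  1.55825032]
 [ 0.69450028 -1.05861119]
 [-0.49570636 -0.49963913]]
```

```bash
python3 -c "
from h import *
plan([.577,.2355,.137]);s=np.load('w2.npz')
print(ray(s,[[157,150],[50,107],[200,0]],.014).round(3))"
```

```text
turn [0. 0. 0.] then shift [ 4.65  -0.852  5.532] dworld [-0.0805  0.1167 -0.166 ]
[[0.475 0.116 0.014]
 [0.365 0.112 0.014]
 [0.47  0.263 0.014]]
```

{"fn": "send_rows", "kwargs": {"dp": [[0.93,-0.17,0],[0.93,-0.17,0],[0.93,-0.17,0],[0.93,-0.17,0],[0.93,-0.17,0],[0,0,0.9],[0,0,0.9],[0,0,0.9],[0,0,0],[0,0,0]], "angular": [[0,0,0],[0,0,0],[0,0,0],[0,0,0],[0,0,0],[0,0,0],[0,0,0],[0,0,0],[0,0,0],[0,0,0]], "jaw": [94,94,94,94,94,94,94,94,94,94]}}

```text
time_s: 6.42
tool_pos: [0.5777, 0.2352, 0.2231]
ee_rot: [3.14, 0.0, 1.993]
force: [1.1, 0.1, 0.2]
width: 1.0
grasp_force: 0.0
```

```bash
python3 -c "
from h import *
plan([.577,.2355,.137]); s=snap('wrist'); save(s,'w3')
a=np.linspace(0,6.28,60)
im=s['pixels'][:,:,::-1].copy()
for c,r,z in (((.577,.2355),.03,.084),((.6085,.1755),.0265,.069),((.645,.2305),.033,.032)):
  p=proj(s,np.c_[c[0]+r*np.cos(a),c[1]+r*np.sin(a),0*a+z]); cv2.polylines(im,[p.astype(int)],True,(0,0,255),1)
cv2.imwrite('pics/w3o.png',im)"
```

```text
turn [0. 0. 0.] then shift [ 0.019 -0.022  2.869] dworld [-0.0007  0.0003 -0.0861]
```

View pics/w3o.png

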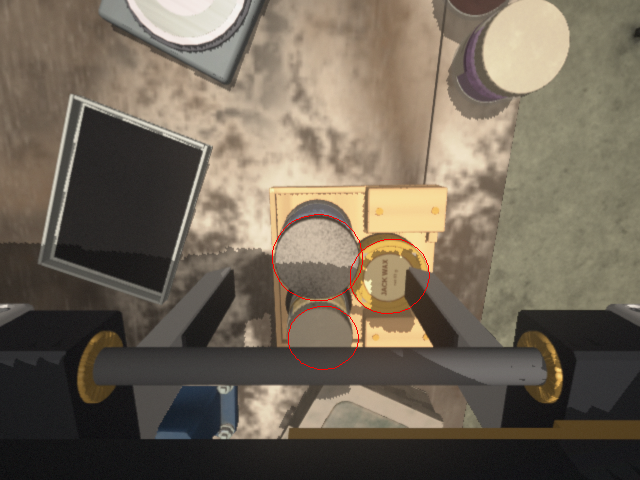

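{"fn": "send_rows", "kwargs": {"dp": [[0,0,0.9],[0,0,0.9],[0,0,0.75],[0,0,0.3],[0,0,0],[0,0,0],[0,0,0],[0,0,0],[0,0,0]], "angular": [[0,0,0],[0,0,0],[0,0,0],[0,0,0],[0,0,0],[0,0,0],[0,0,0],[0,0,0],[0,0,0]], "jaw": [94,94,94,94,94,50,50,50,50], "newtons": 15}}

```text
time_s: 7.6
tool_pos: [0.5774, 0.2349, 0.1363]
ee_rot: [-3.141, 0.0, 1.993]
force: [-0.9, -1.1, 2.2]
width: 0.628
grasp_force: 15.0
```

```bash
python3 -c "
from h import *
s=snap('wrist')
st=manip.get_state();print(st['width'],st['grasp_force'])
# tray from w3: pose of the shot
T=np.array([.5777,.2352,.2231]);C=np.eye(4);C[:3,:3]=Ro.from_euler('xyz',[np.pi,0,1.993]).as_matrix();C[:3,3]=T
C=C@np.array(s['tool_from_camera']);s['R']=C[:3,:3].T;s['t']=-C[:3,:3].T@C[:3,3]
p=ray(s,[[71,95],[211,148],[165,303],[38,264]],.014);print(p.round(3),p.mean(0))
"
```

```text
0.6238430857879713 15.00760369575346
[[0.355 0.259 0.014]
 [0.468 0.266 0.014]
 [0.476 0.12  0.014]
 [0.363 0.11  0.014]] [0.41551079 0.18880417 0.014     ]
```

{"fn": "send_rows", "kwargs": {"dp": [[0,0,-0.4],[0,0,-0.8],[0,0,-0.8],[0.2,-0.5,0],[0.33,-0.93,0],[0.33,-0.93,0],[0.33,-0.93,0],[0.33,-0.93,0],[0.33,-0.93,0],[0,0,0],[0,0,0]], "angular": [[0,0,0],[0,0,0],[0,0,0],[0,0,0],[0,0,0],[0,0,0],[0,0,0],[0,0,0],[0,0,0],[0,0,0],[0,0,0]], "jaw": [50,50,50,50,50,50,50,50,50,50,50]}}

```text
time_s: 9.02
tool_pos: [0.4144, 0.2224, 0.1968]
ee_rot: [3.14, 0.0, 1.993]
force: [1.1, -0.5, -2.8]
width: 0.625
grasp_force: 15.0
```

```bash
python3 -c "
from h import *
plan([.4135,.222,.1335]); s=snap('wrist'); save(s,'w4'); print(manip.get_state()['width'])"
```

```text
turn [0. 0. 0.] then shift [-1.000e-03 -3.800e-02  2.109e+00] dworld [-0.0009 -0.0004 -0.0633]
0.62639169871377
```

View pics/w4.png

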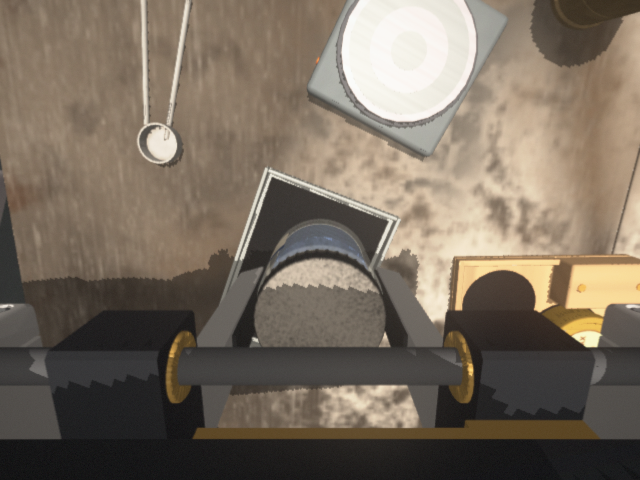

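{"fn": "send_rows", "kwargs": {"dp": [[0,0,0.7],[0,0,0.7],[0,0,0.4],[0,0,0.2],[0,0,0.08],[0,0,0]], "angular": [[0,0,0],[0,0,0],[0,0,0],[0,0,0],[0,0,0],[0,0,0]], "jaw": [50,50,50,50,50,50]}}

```text
time_s: 9.82
tool_pos: [0.414, 0.2224, 0.1341]
ee_rot: [3.141, -0.0, 1.993]
force: [-0.8, -0.6, -2.2]
width: 0.625
grasp_force: 15.0
```

{"fn": "send_rows", "kwargs": {"dp": [[0,0,0.05],[0,0,0],[0,0,0],[0,0,0],[0,0,0],[0,0,-0.8],[0,0,-1],[0,0,-1],[0,0,-1],[0,0,0]], "angular": [[0,0,0],[0,0,0],[0,0,0],[0,0,0],[0,0,0],[0,0,0],[0,0,0],[0,0,0],[0,0,0],[0,0,0]], "jaw": [50,50,64,94,94,94,94,94,94,94]}}

```text
time_s: 11.08
tool_pos: [0.4143, 0.2225, 0.248]
ee_rot: [3.138, 0.0, 1.993]
force: [0.3, -0.5, -0.9]
width: 1.001
grasp_force: 0.0
```

```bash
python3 -c "
from h import *
plan([.6085,.1755,.1365])"
```

```text
turn [0. 0. 0.] then shift [-4.083  5.25   3.737] dworld [ 0.1942 -0.047  -0.1115]
```

{"fn": "send_rows", "kwargs": {"dp": [[-0.68,0.875,0],[-0.68,0.875,0],[-0.68,0.875,0],[-0.68,0.875,0],[-0.68,0.875,0],[-0.68,0.875,0],[0,0,0.9],[0,0,0.9],[0,0,0.9],[0,0,0.7],[0,0,0.32],[0,0,0],[0,0,0],[0,0,0],[0,0,0],[0,0,0]], "angular": [[0,0,0],[0,0,0],[0,0,0],[0,0,0],[0,0,0],[0,0,0],[0,0,0],[0,0,0],[0,0,0],[0,0,0],[0,0,0],[0,0,0],[0,0,0],[0,0,0],[0,0,0],[0,0,0]], "jaw": [94,94,94,94,94,94,94,94,94,94,94,94,42,42,42,42]}}

```text
time_s: 13.08
tool_pos: [0.6076, 0.1752, 0.1348]
ee_rot: [3.141, 0.0, 1.993]
force: [-0.2, 0.7, -0.7]
width: 0.612
grasp_force: 0.0
```

```bash
python3 -c "
from h import *
plan([.4175,.154,.1335]);print(manip.get_state()['width']*94)"
```

```text
turn [0. 0. 0.] then shift [ 1.953 -6.071  0.043] dworld [-0.1901 -0.0212 -0.0013]
57.53294108237938
```

{"fn": "send_rows", "kwargs": {"dp": [[0,0,0],[0,0,0],[0,0,0],[0,0,-0.4],[0,0,-0.8],[0,0,-0.8],[0.2,-0.57,0],[0.25,-0.8,0],[0.25,-0.8,0],[0.25,-0.8,0],[0.25,-0.8,0],[0.25,-0.8,0],[0.25,-0.8,0],[0.25,-0.7,0],[0,0,0],[0,0,0]], "angular": [[0,0,0],[0,0,0],[0,0,0],[0,0,0],[0,0,0],[0,0,0],[0,0,0],[0,0,0],[0,0,0],[0,0,0],[0,0,0],[0,0,0],[0,0,0],[0,0,0],[0,0,0],[0,0,0]], "jaw": [42,42,42,42,42,42,42,42,42,42,42,42,42,42,42,42]}}

```text
time_s: 15.08
tool_pos: [0.4183, 0.1541, 0.1952]
ee_rot: [3.14, 0.0, 1.993]
force: [0.9, 0.1, -1.4]
width: 0.54
grasp_force: 15.0
```

```bash
python3 -c "
from h import *
plan([.4175,.154,.1318]);print(manip.get_state()['width']*94)"
```

```text
turn [0. 0. 0.] then shift [ 0.008 -0.028  2.113] dworld [-0.0008 -0.0001 -0.0634]
50.7522369986015
```

{"fn": "send_rows", "kwargs": {"dp": [[0,0,0.7],[0,0,0.7],[0,0,0.4],[0,0,0.2],[0,0,0.1],[0,0,0.03],[0,0,0],[0,0,0],[0,0,0],[0,0,0],[0,0,-0.8],[0,0,-1],[0,0,-1],[0,0,-1],[0,0,0]], "angular": [[0,0,0],[0,0,0],[0,0,0],[0,0,0],[0,0,0],[0,0,0],[0,0,0],[0,0,0],[0,0,0],[0,0,0],[0,0,0],[0,0,0],[0,0,0],[0,0,0],[0,0,0]], "jaw": [42,42,42,42,42,42,42,58,94,94,94,94,94,94,94]}}

```text
time_s: 16.95
tool_pos: [0.4181, 0.1541, 0.2465]
ee_rot: [3.138, 0.001, 1.993]
force: [0.0, 0.3, -0.6]
width: 0.997
grasp_force: 0.0
```

```bash
python3 -c "
from h import *
plan([.645,.2315,.109]);plan([.66,.16,.25]); s=snap('top'); cv2.imwrite('pics/t5.png',cv2.resize(s['pixels'][130:330,220:460,::-1],None,fx=3,fy=3))"
```

```text
turn [0. 0. 0.] then shift [-0.742  7.94   4.613] dworld [ 0.2269  0.0774 -0.1375]
turn [0. 0. 0.] then shift [-3.124  7.438 -0.087] dworld [0.2419 0.0059 0.0035]
```

View pics/t5.png

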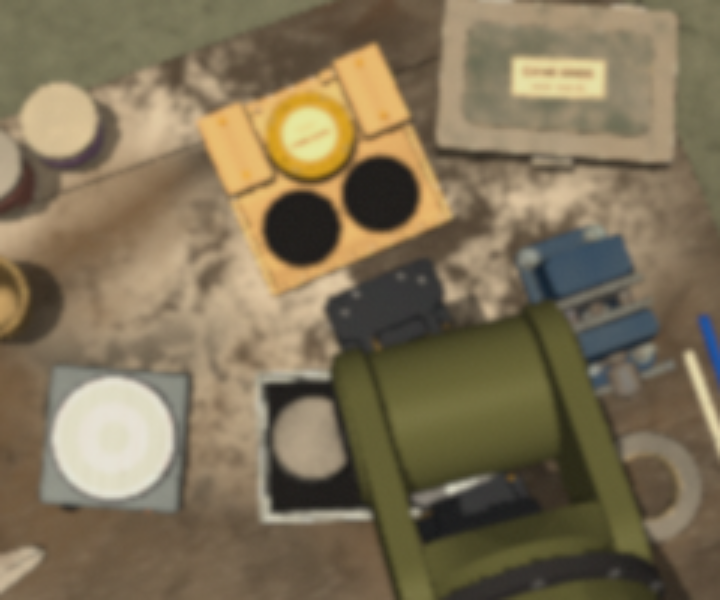

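{"fn": "send_rows", "kwargs": {"dp": [[-0.35,0.83,0],[-0.35,0.83,0],[-0.35,0.83,0],[-0.35,0.83,0],[-0.35,0.83,0],[-0.35,0.83,0],[-0.35,0.83,0],[-0.35,0.83,0],[-0.35,0.83,0],[0,0,0],[0,0,0]], "angular": [[0,0,0],[0,0,0],[0,0,0],[0,0,0],[0,0,0],[0,0,0],[0,0,0],[0,0,0],[0,0,0],[0,0,0],[0,0,0]], "jaw": [94,94,94,94,94,94,94,94,94,94,94]}}

```text
time_s: 18.38
tool_pos: [0.6601, 0.1595, 0.2434]
ee_rot: [-3.14, -0.001, 1.993]
force: [-0.7, 0.3, -0.8]
width: 1.002
grasp_force: 0.0
```

```bash
python3 -c "
from h import *
s=snap('wrist'); im=s['pixels'][:,:,::-1].copy()
a=np.linspace(0,6.28,60)
for c,r,z in (((.577,.2355),.031,.006),((.6085,.1755),.031,.006),((.645,.2305),.033,.030)):
  p=proj(s,np.c_[c[0]+r*np.cos(a),c[1]+r*np.sin(a),0*a+z]); cv2.polylines(im,[p.astype(int)],True,(0,0,255),1); print(p.mean(0))
cv2.imwrite('pics/w6.png',im[:360]); plan([.645,.2315,.109])
t=snap('side')
for n,z in (('black_lid_jar',.081),('cream_lid_jar',.066)): print([(d['p'],np.round(d['rect'])) for d in manip.recognise(t,n)[:2]])
cv2.imwrite('pics/s6.png',cv2.resize(t['pixels'][180:320,230:430,::-1],None,fx=3,fy=3))
"
```

```text
[268.55002447 111.99080377]
[275.71913869 190.12173022]
[338.51691067 150.32611765]
turn [0. 0. 0.] then shift [2.39  0.532 4.499] dworld [-0.015   0.0719 -0.135 ]
[(0.83, array([284., 242.,  25.,  42.]))]
[(0.86, array([288., 268.,  24.,  37.])), (0.75, array([274., 341.,  44.,  42.]))]
```

View pics/w6.png

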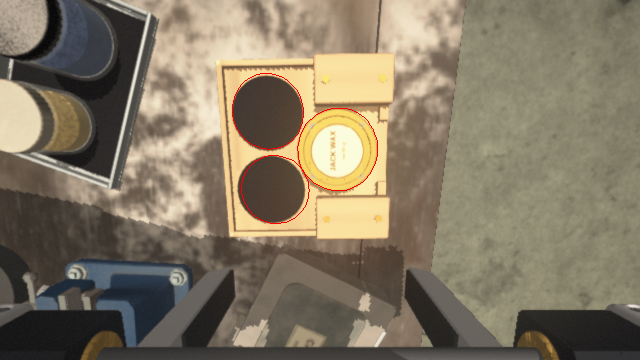

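View pics/s6.png

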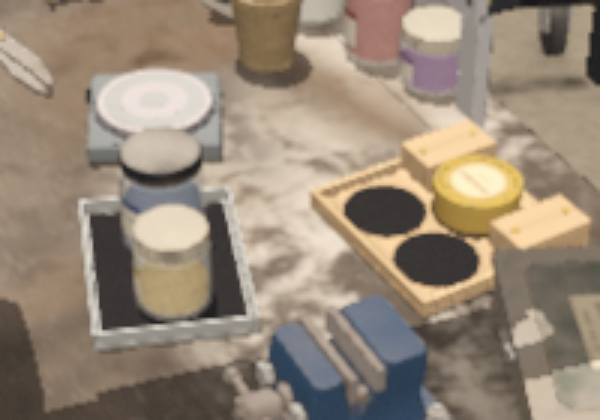

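{"fn": "send_rows", "kwargs": {"dp": [[0.8,0.18,0],[0.8,0.18,0],[0.79,0.17,0],[0,0,0.9],[0,0,0.9],[0,0,0.9],[0,0,0.9],[0,0,0],[0,0,0]], "angular": [[0,0,0],[0,0,0],[0,0,0],[0,0,0],[0,0,0],[0,0,0],[0,0,0],[0,0,0],[0,0,0]], "jaw": [94,94,94,94,94,94,94,94,94]}}

```text
time_s: 19.7
tool_pos: [0.646, 0.2323, 0.138]
ee_rot: [3.14, 0.0, 1.994]
force: [-0.6, 0.7, -0.1]
width: 0.996
grasp_force: 0.0
```

```bash
python3 -c "
from h import *
plan([.645,.231,.107])"
```

```text
turn [0. 0. 0.] then shift [-0.025 -0.05   1.034] dworld [-0.001  -0.0013 -0.031 ]
```

{"fn": "send_rows", "kwargs": {"dp": [[-0.02,-0.05,0.5],[0,0,0.4],[0,0,0.12],[0,0,0],[0,0,0],[0,0,0],[0,0,0],[0,0,0],[0,0,0],[0,0,0]], "angular": [[0,0,0],[0,0,0],[0,0,0],[0,0,0],[0,0,0],[0,0,0],[0,0,0],[0,0,0],[0,0,0],[0,0,0]], "jaw": [94,94,94,94,55,55,55,55,55,55]}}

```text
time_s: 20.95
tool_pos: [0.6447, 0.2303, 0.1064]
ee_rot: [3.141, 0.0, 1.993]
force: [-0.6, -0.7, 3.1]
width: 0.699
grasp_force: 15.0
```

```bash
python3 -c "
from h import *
plan([.414,.3695,.127])"
```

```text
turn [0. 0. 0.] then shift [ 7.383 -5.114 -0.689] dworld [-0.2307  0.1392  0.0206]
```

{"fn": "send_rows", "kwargs": {"dp": [[0,0,-0.4],[0,0,-0.8],[0,0,-0.9],[0,0,-0.9],[0.4,-0.3,0],[0.83,-0.57,0],[0.83,-0.57,0],[0.83,-0.57,0],[0.83,-0.57,0],[0.83,-0.57,0],[0.83,-0.57,0],[0.83,-0.57,0],[0.83,-0.57,0],[0.34,-0.25,0],[0,0,0],[0,0,0]], "angular": [[0,0,0],[0,0,0],[0,0,0],[0,0,0],[0,0,0],[0,0,0],[0,0,0],[0,0,0],[0,0,0],[0,0,0],[0,0,0],[0,0,0],[0,0,0],[0,0,0],[0,0,0],[0,0,0]], "jaw": [55,55,55,55,55,55,55,55,55,55,55,55,55,55,55,55]}}

```text
time_s: 22.95
tool_pos: [0.4146, 0.369, 0.1959]
ee_rot: [-3.141, 0.0, 1.992]
force: [0.3, -0.2, -0.5]
width: 0.699
grasp_force: 15.0
```

```bash
python3 -c "
from h import *
plan([.414,.3695,.1255]);s=snap('wrist');save(s,'w7')"
```

```text
turn [0. 0. 0.] then shift [ 0.024 -0.013  2.348] dworld [-0.0006  0.0005 -0.0704]
```

View pics/w7.png

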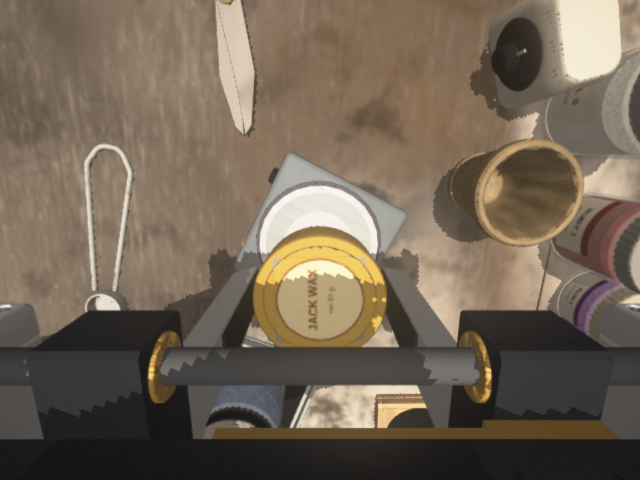

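```bash
python3 -c "
from h import *
s=snap('wrist')
p=ray(s,[[320,182],[258,245],[382,243]],.025);print(p.round(4)); x=np.array([np.cos(1.992),np.sin(1.992)]);print(p[0,:2]-.045*x)
p=ray(s,[[287,153],[407,209],[236,263]],.02);print(p.round(4),(p[1]+p[2])/2)
"
```

```text
[[0.3956 0.4138 0.025 ]
 [0.3722 0.3517 0.025 ]
 [0.4569 0.3913 0.025 ]]
[0.41401553 0.37273652]
[[0.3656 0.4226 0.02  ]
 [0.4636 0.4218 0.02  ]
 [0.3616 0.3295 0.02  ]] [0.41260477 0.3756578  0.02      ]
```

{"fn": "send_rows", "kwargs": {"dp": [[0.07,0,0.6],[0,0,0.7],[0,0,0.5],[0,0,0.3],[0,0,0.15],[0,0,0.06],[0,0,0]], "angular": [[0,0,0],[0,0,0],[0,0,0],[0,0,0],[0,0,0],[0,0,0],[0,0,0]], "jaw": [55,55,55,55,55,55,55]}}

```text
time_s: 23.92
tool_pos: [0.4134, 0.3714, 0.1271]
ee_rot: [3.141, -0.0, 1.993]
force: [0.4, -0.5, -0.8]
width: 0.701
grasp_force: 15.0
```

{"fn": "send_rows", "kwargs": {"dp": [[0,0,0.04],[0,0,0.02],[0,0,0]], "angular": [[0,0,0],[0,0,0],[0,0,0]], "jaw": [55,55,55]}}

```text
time_s: 24.3
tool_pos: [0.4133, 0.3714, 0.1253]
ee_rot: [3.141, -0.0, 1.993]
force: [-0.2, -0.2, 2.6]
width: 0.7
grasp_force: 15.0
```

{"fn": "send_rows", "kwargs": {"dp": [[0,0,0],[0,0,0],[0,0,0],[0,0,0],[0,0,-0.6],[0,0,-1],[0,0,-1],[0,0,-1],[0,0,-0.6],[0,0,0],[0,0,0]], "angular": [[0,0,0],[0,0,0],[0,0,0],[0,0,0],[0,0,0],[0,0,0],[0,0,0],[0,0,0],[0,0,0],[0,0,0],[0,0,0]], "jaw": [74,94,94,94,94,94,94,94,94,94,94]}}

```text
time_s: 25.68
tool_pos: [0.4131, 0.3712, 0.2507]
ee_rot: [-3.141, 0.0, 1.993]
force: [1.3, -0.4, -0.3]
width: 0.999
grasp_force: 0.0
```

```bash
python3 -c "
from h import *
plan([.418,.154,.1325]);plan([.414,.2224,.1335]);s=snap('wrist');save(s,'w8')
for n,z in (('wax_tin',.051),('wax_warmer',.025)):
  for d in manip.recognise(s,n)[:1]: print(n,d['p'],np.round(d['rect']),ray(s,[d['rect'][:2]],z).round(4))"
```

```text
turn [0. 0. 0.] then shift [-6.671 -2.815  3.943] dworld [ 0.0049 -0.2172 -0.1182]
turn [0. 0. 0.] then shift [-4.537 -2.002  3.908] dworld [ 0.0009 -0.1488 -0.1172]
wax_tin 0.79 [318. 236.  79.  80.] [[0.4119 0.3722 0.051 ]]
wax_warmer 0.96 [319. 228. 148. 146.] [[0.4115 0.374  0.025 ]]
```

View pics/w8.png

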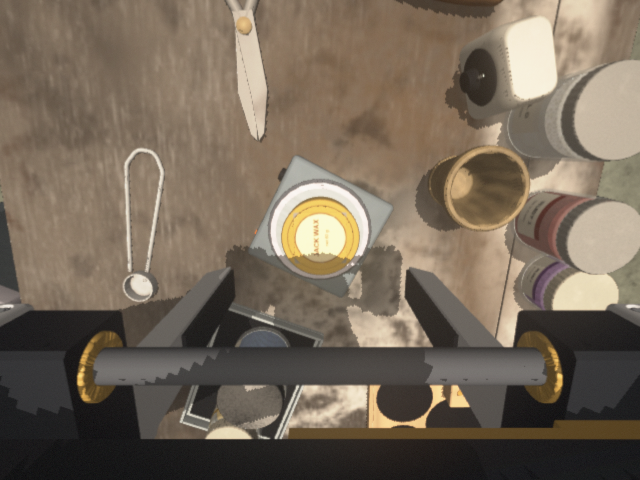

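{"fn": "send_rows", "kwargs": {"dp": [[-0.76,-0.33,0],[-0.76,-0.33,0],[-0.76,-0.33,0],[-0.76,-0.33,0],[-0.76,-0.34,0],[-0.74,-0.34,0],[0,0,0.9],[0,0,0.9],[0,0,0.9],[0,0,0.8],[0,0,0.4],[0,0,0],[0,0,0],[0,0,0],[0,0,0],[0,0,0],[0,0,0]], "angular": [[0,0,0],[0,0,0],[0,0,0],[0,0,0],[0,0,0],[0,0,0],[0,0,0],[0,0,0],[0,0,0],[0,0,0],[0,0,0],[0,0,0],[0,0,0],[0,0,0],[0,0,0],[0,0,0],[0,0,0]], "jaw": [94,94,94,94,94,94,94,94,94,94,94,94,50,50,50,50,50]}}

```text
time_s: 27.95
tool_pos: [0.4144, 0.2226, 0.1343]
ee_rot: [3.141, 0.0, 1.993]
force: [-2.1, -0.2, 4.4]
width: 0.627
grasp_force: 15.0
```

```bash
python3 -c "
from h import *
plan([.577,.2352,.1363])"
```

```text
turn [0. 0. 0.] then shift [-1.837  5.117 -0.066] dworld [0.1626 0.0126 0.002 ]
```

{"fn": "send_rows", "kwargs": {"dp": [[0,0,-0.4],[0,0,-0.8],[0,0,-0.8],[-0.3,0.85,0],[-0.31,0.85,0],[-0.31,0.85,0],[-0.31,0.85,0],[-0.31,0.86,0],[-0.3,0.86,0],[0,0,0],[0,0,0.7],[0,0,0.7],[0,0,0.3],[0,0,0.1],[0,0,0]], "angular": [[0,0,0],[0,0,0],[0,0,0],[0,0,0],[0,0,0],[0,0,0],[0,0,0],[0,0,0],[0,0,0],[0,0,0],[0,0,0],[0,0,0],[0,0,0],[0,0,0],[0,0,0]], "jaw": [50,50,50,50,50,50,50,50,50,50,50,50,50,50,50]}}

```text
time_s: 29.82
tool_pos: [0.5772, 0.2352, 0.1407]
ee_rot: [3.141, 0.0, 1.993]
force: [0.1, -0.4, -2.5]
width: 0.622
grasp_force: 15.0
```

{"fn": "send_rows", "kwargs": {"dp": [[0,0,0.08],[0,0,0.03],[0,0,0.02],[0,0,0]], "angular": [[0,0,0],[0,0,0],[0,0,0],[0,0,0]], "jaw": [50,50,50,50]}}

```text
time_s: 30.32
tool_pos: [0.5772, 0.2351, 0.1373]
ee_rot: [3.141, 0.0, 1.993]
force: [-4.7, -1.5, 8.0]
width: 0.623
grasp_force: 15.0
```

Touching (8 N). Release and go for the cream jar.

{"fn": "send_rows", "kwargs": {"dp": [[0,0,0],[0,0,0],[0,0,0],[0,0,0],[0,0,-0.8],[0,0,-1],[0,0,-1],[0,0,-0.9],[0,0,0],[0,0,0]], "angular": [[0,0,0],[0,0,0],[0,0,0],[0,0,0],[0,0,0],[0,0,0],[0,0,0],[0,0,0],[0,0,0],[0,0,0]], "jaw": [66,94,94,94,94,94,94,94,94,94]}}

```text
time_s: 31.58
tool_pos: [0.5768, 0.235, 0.246]
ee_rot: [-3.14, -0.0, 1.993]
force: [0.3, 0.1, -0.5]
width: 0.997
grasp_force: 0.0
```

```bash
python3 -c "
from h import *
plan([.418,.154,.1325])"
```

```text
turn [0. 0. 0.] then shift [-0.295 -5.93   3.79 ] dworld [-0.1588 -0.081  -0.1135]
```

{"fn": "send_rows", "kwargs": {"dp": [[-0.04,-0.85,0],[-0.04,-0.85,0],[-0.04,-0.85,0],[-0.04,-0.85,0],[-0.04,-0.85,0],[-0.05,-0.85,0],[-0.04,-0.83,0],[0,0,0.9],[0,0,0.9],[0,0,0.9],[0,0,0.8],[0,0,0.27],[0,0,0],[0,0,0],[0,0,0],[0,0,0],[0,0,0],[0,0,0],[0,0,0]], "angular": [[0,0,0],[0,0,0],[0,0,0],[0,0,0],[0,0,0],[0,0,0],[0,0,0],[0,0,0],[0,0,0],[0,0,0],[0,0,0],[0,0,0],[0,0,0],[0,0,0],[0,0,0],[0,0,0],[0,0,0],[0,0,0],[0,0,0]], "jaw": [94,94,94,94,94,94,94,94,94,94,94,94,94,42,42,42,42,42,42]}}

```text
time_s: 33.95
tool_pos: [0.4183, 0.1543, 0.1341]
ee_rot: [-3.141, -0.0, 1.993]
force: [-2.0, 0.7, 3.4]
width: 0.547
grasp_force: 15.0
```

```bash
python3 -c "
from h import *
plan([.608,.1753,.1363])"
```

```text
turn [0. 0. 0.] then shift [-1.952  6.055 -0.074] dworld [0.1897 0.021  0.0022]
```

{"fn": "send_rows", "kwargs": {"dp": [[0,0,-0.4],[0,0,-0.8],[0,0,-0.8],[-0.28,0.86,0],[-0.28,0.87,0],[-0.28,0.87,0],[-0.28,0.87,0],[-0.28,0.87,0],[-0.28,0.86,0],[-0.27,0.86,0],[0,0,0],[0,0,0.7],[0,0,0.7],[0,0,0.3],[0,0,0.1],[0,0,0]], "angular": [[0,0,0],[0,0,0],[0,0,0],[0,0,0],[0,0,0],[0,0,0],[0,0,0],[0,0,0],[0,0,0],[0,0,0],[0,0,0],[0,0,0],[0,0,0],[0,0,0],[0,0,0],[0,0,0]], "jaw": [42,42,42,42,42,42,42,42,42,42,42,42,42,42,42,42]}}

```text
time_s: 35.95
tool_pos: [0.6083, 0.1755, 0.1407]
ee_rot: [3.141, 0.0, 1.993]
force: [0.5, 0.1, -1.7]
width: 0.548
grasp_force: 15.0
```

{"fn": "send_rows", "kwargs": {"dp": [[0,0,0.08],[0,0,0.03],[0,0,0.01],[0,0,0]], "angular": [[0,0,0],[0,0,0],[0,0,0],[0,0,0]], "jaw": [42,42,42,42]}}

```text
time_s: 36.45
tool_pos: [0.6083, 0.1754, 0.1372]
ee_rot: [3.141, 0.0, 1.993]
force: [-2.5, -0.9, 5.7]
width: 0.544
grasp_force: 15.0
```

Release, rise, and step aside to look.

{"fn": "send_rows", "kwargs": {"dp": [[0,0,0],[0,0,0],[0,0,0],[0,0,0],[0,0,-0.8],[0,0,-1],[0,0,-1],[0,0,-1],[0,0,-1],[-0.8,0.3,-0.6],[-0.8,0.3,0],[-0.8,0.3,0],[0,0,0],[0,0,0]], "angular": [[0,0,0],[0,0,0],[0,0,0],[0,0,0],[0,0,0],[0,0,0],[0,0,0],[0,0,0],[0,0,0],[0,0,0],[0,0,0],[0,0,0],[0,0,0],[0,0,0]], "jaw": [60,94,94,94,94,94,94,94,94,94,94,94,94,94]}}

```text
time_s: 38.2
tool_pos: [0.662, 0.1212, 0.2983]
ee_rot: [-3.141, -0.0, 1.993]
force: [-0.7, 0.5, 0.5]
width: 0.998
grasp_force: 0.0
```

```bash
python3 -c "
from h import *
s=snap('wrist'); im=s['pixels'][:,:,::-1].copy()
a=np.linspace(0,6.28,60)
for c,r,z in (((.577,.2355),.03,.084),((.6085,.1755),.0265,.069)):
  p=proj(s,np.c_[c[0]+r*np.cos(a),c[1]+r*np.sin(a),0*a+z]); cv2.polylines(im,[p.astype(int)],True,(0,0,255),1)
t=snap('side')['pixels'][:,:,::-1]
cv2.imwrite('pics/f.png',np.vstack([im[:300,:600],cv2.resize(t[170:290,230:430],(500,300)) if 0 else np.hstack([cv2.resize(t[170:290,230:430],(500,300)),np.zeros((300,100,3),np.uint8)])]))
"
```

```text
(no output)
```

View pics/f.png

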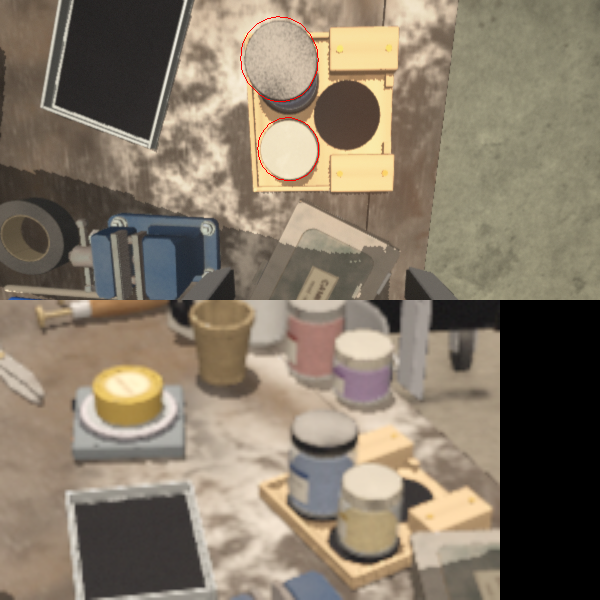

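Both jars stand upright on their original spots: the lids at about (280,60) and (289,149) match the circles drawn at the start positions. The tin lies centred on the warmer plate, and the tape roll and mould look undisturbed.

```bash
python3 -c "
from cell import manip
print(manip.sign_off())"
```

```text
the job is handed in; nothing more can be done
None
```

The job is handed in: by the final pictures, the wax tin sits flat and centred on the warmer plate and both jars stand upright on their original rack spots, with the tape roll and mould apparently undisturbed; no verdict came back from the hand-in.

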